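# Draw the tip carrier out to its loading position and bolt it

### The job

The tips on the pipetting workstation's loading deck must be changed. On the carrier that holds the rack of pipette tips, push the slide bolt's knob back so that the carrier is unlocked, hook a fingertip behind the carrier's upright front lip and draw it out along its rail to the stop, then push the bolt fully across again so that it locks in the front notch of the fence. Leave every rack sitting in its carrier without pushing on it, the other two carriers bolted at home, and the things round the deck where they are.

Things in the scene. Friction and masses are not known exactly. Their poses are not given: they have to be found in the camera images.
- deck: loading deck, fixed: dark plate 316 (x) x 362 (y) mm, three lanes at y = +116, 0, -116 mm, carriers in any order. Origin: centre of its footprint, worktop height; x along the rails to the back, y left; carriers draw out toward -x. Left (+y) of each lane a fence, top 52 mm above the worktop, with two 16 mm notches for the bolt: rear = home, 80 mm further front = at the stop. Back bar 54 mm high
- tip_carrier (a joint): the carrier with the tip rack, a plate 214 x 96 mm on a rail, floor 34 mm above the worktop: travel toward deck -x in m, 0 = home, 0.080 = at the stop. Friction about 2 N, no spring; the bolt in a notch holds it within 3 mm. From front to back: bolt; lip 20 mm behind the bolt; free floor (pocket); rack in its nest
- tip_bolt (a joint): slide bolt of the tip carrier, in m: 0 = fully across to the left (deck +y), tip in a fence notch, locked; 0.020 = fully back to the right (deck -y), unlocked; clears the fence beyond 0.017. Friction about 1.2 N, no spring. The solid fence between the notches blocks it: it returns to 0 only at home or within 3 mm of the stop
- tip_knob (a point): centre of the top of the bolt's upright round black knob, 75 mm above the worktop; knob 13 mm in diameter, 23 mm tall, moves with bolt and carrier, 20 mm in front of the lip; 10 mm left of the carrier's centre line when locked, 10 mm right when unlocked. The bolt's two staples, 37 mm left and right of the centre line, have their tops at 52 mm. Axes as the deck's
- tip_hook (a point): middle of the top edge of the tip carrier's lip, on its rear face (which a fingertip hooks), 78 mm above the worktop; moves with the carrier. Lip: upright steel plate 84 mm wide (y), 5 mm thick, rolled top edge, 44 mm high above the carrier floor. Behind it (deck +x) the floor is free for 44 mm. Axes as the deck's
- tip_lip: the steel lip of the tip carrier; its origin lies under the middle of the lip at worktop height. Axes as the deck's.
- tip_nest (a point): centre of the nest floor on the tip carrier, 34 mm above the worktop and 113 mm behind the lip; the tip rack's origin lies here (3 mm play)
- tip_rack: the tip rack: open low box with rows of pipette tips standing in it, many of them used up, 123 (along the lane) x 86 x 48 mm, loose in its nest. Origin: centre of its underside.
- tube_carrier (a joint): another carrier of the same make, with tube rack: travel in m, 0 = home; stays at home
- tube_bolt (a joint): its slide bolt, 0 = locked; stays locked
- tube_nest (a point): centre of that carrier's nest floor, 113 mm behind its lip, 34 mm above the worktop
- tube_rack: the open lattice tube rack, 116 (along the lane) x 50 x 75 mm, top 109 mm above the worktop, loose in its nest; origin: centre of its underside
- cool_carrier (a joint): another carrier of the same make, with cool rack: travel in m, 0 = home; stays at home
- cool_bolt (a joint): its slide bolt, 0 = locked; stays locked
- cool_nest (a point): centre of that carrier's nest floor, 113 mm behind its lip, 34 mm above the worktop
- cool_rack: the solid cooler block with microtubes standing in it, 105 (along the lane) x 58 x 41 mm, loose in its nest; origin: centre of its underside
- timer: bystander: small bench timer 62 x 62 x 19 mm lying right of the deck; origin: centre of its underside
- tip_box: bystander, fixed: closed tip box with clear lid, 90 x 123 x 78 mm, right of the deck; origin: centre of its underside
- marker: bystander: black felt marker 137 mm long, 13 mm thick, lying left of the deck; origin: centre of its underside

How it is judged (in metres and radians):
On the way, in this order (a step that is already met when the one before it is completed fails the run):
1. the tip carrier's bolt is pushed back clear of the fence while the carrier is still at home (value of joint tip_bolt above 0.0165 m and value of joint tip_carrier below 0.01 m), for 0.05 s.
2. the tip carrier is being drawn out by a fingertip behind its lip (value of joint tip_carrier above 0.02 m and contact force between the fingers and tip_lip above 0.5 N), for 0.05 s.
3. the tip carrier is out at its stop, its bolt still withdrawn (value of joint tip_carrier above 0.0755 m and value of joint tip_bolt above 0.012 m), for 0.1 s.
At the end, for the whole second after the job is handed in: Tip carrier at its stop (over 75.5 of 80 mm), its bolt in the front notch (within 5 mm of fully across); the other two carriers at home and bolted (each within 6 mm); all three racks at rest in their nests (within 10 mm of the nest centre) (value of joint tip_carrier above 0.0755 m and value of joint tip_bolt below 0.005 m and velocity of joint tip_carrier below 0.01 m/s and value of joint each of tube_carrier, cool_carrier, tube_bolt, cool_bolt below 0.006 m and distance between tip_rack and tip_nest below 0.01 m and distance between tube_rack and tube_nest below 0.01 m and distance between cool_rack and cool_nest below 0.01 m and linear speed of each of tip_rack, tube_rack, cool_rack below 0.02 m/s); the robot touches nothing.
It fails at once if a rack is lifted or pushed out of its nest (15 mm) (distance between tip_rack and tip_nest above 0.015 m or distance between tube_rack and tube_nest above 0.015 m or distance between cool_rack and cool_nest above 0.015 m).
It fails at once if the fingers push on a rack (over 4 N) (contact force between the fingers and tip_rack above 4 N or contact force between the fingers and tube_rack above 4 N or contact force between the fingers and cool_rack above 4 N).
It fails at once if another carrier is unbolted or drawn out (over 10 mm) (value of joint any of tube_carrier, cool_carrier, tube_bolt, cool_bolt above 0.01 m).
It fails at once if the timer or the marker is moved more than 30 mm (distance of any of timer, marker from where it was at the start of the episode above 0.03 m).
It also fails if it takes over 54 s, if anything falls off the work surface, if the arm or the gripper's body presses on something with over 40 N, if the wrist force passes 120 N, or if a joint passes its speed limit or range.

### The arm

A 6-joint arm with a two-finger parallel gripper is mounted at the origin on the work surface; the furniture and walls round the work are solid. World frame = base frame: x ahead of the robot, y to its left, z up, the work surface at z = 0. Lengths are in mm, angles in rad, forces in N, time in s.
With the tool pointing down it reaches from about 400 to 925 mm from the base axis. Payload 12.5 kg.
Tool frame: the origin (TCP) lies on the mounting face of the last link; the fingertips stand 190 mm ahead of it and the grasp point (between the pads) lies 171 mm ahead of it (tcp_to_grasp is the z of the grasp point in the tool frame, in mm); z points along the fingers, y is the line along which they close (so a half turn about z gives the same grasp; the last joint's range is limited). The gripper opens to 95 mm and grips with 3 to 60 N. Pads are 20 mm wide; open, the fingers measure 119 mm over their backs; the gripper's body (75 mm by 180 mm) begins 59 mm behind the grasp point.
Start: joints at [1.077, 0.491, 1.559, -0, 1.092, -0.106], TCP at [236.322, 578.599, 404.761] pointing down, gripper open.
Joint ranges: [-3.1, 3.1], [-0.84, 2.19], [0.05, 2.79], [-1.13, 4.28], [0.06, 2.93], [-2.69, 2.69]. Speed limits (rad/s): [2.22, 2.22, 2.79, 3.14, 3.14, 3.14].

### API

Orientations are given as a rotation vector (axis times angle).
In Python, from bench import * gives the robot as it stands.
- The arm moves only by the tool drive_tool, never from a script. Its argument "commands" is a list of rows, each an object of numbers: "x", "y", "z": the shift along the tool's x, y, z in units of 500 mm (1.0 is 500 mm); "spin": the turn about the tool's z in units of 0.5 rad (1.0 is 0.5 rad); "gripper": the opening, from 0 (shut) to 1 (fully open). In form: [{"x": .., "y": .., "z": .., "spin": .., "gripper": ..}, ...]. A call has 1 to 10 rows; each row is the pose to reach, as a shift and turn from the pose commanded when the call began, along the tool's axes at that moment; what a row does not reach only later rows make up. A row lasts 1/12 s, in which the tool goes at most 41.7 mm and 7.16 degrees, less where a joint would pass 70% of its speed; a pose out of reach is approached as far as the arm can. A call with a number of a shift or a turn outside -1 to 1 is refused whole. A call with a gripper value outside its range is refused whole. The fingers move at their own pace and stop on an object; the grip force is fixed at half the most. Time passes only in rows, so rows that repeat a pose let the fingers close. It gives the time, the measured TCP pose, the force, the opening and the grip force at its end, in the units of the state.
- state(): the state, without advancing time (a new reading comes with each control period).
- snapshot(name): name is "scene" or "top" or "wrist"; returns the picture (480x640x3 uint8, red, green, blue); there is no depth.
- get_calibration(name): a dict with "fx", "fy", "cx", "cy" (pixels), "R" (3x3) and "t" (3): a world point X has camera coordinates R X + t; the wrist camera has in their place "hand_eye" (4x4, takes a point from camera to tool coordinates, whose origin is the TCP and whose axes are the flange's). Camera axes: x right, y down, z forward; pixel columns grow to the right and rows downward; lengths in mm; the calibration is good to about 2 mm. The wrist camera is an equidistant fisheye: a pixel r from the principal point sees the ray r / f radians off the axis. A picture is of the moment at which its call begins: read the wrist's pose just before it. get_calibration takes no time and is no camera call.
- finish_job(): hands the job in; it is judged then, once.
The state is a dict: "t": time; "q": joint angles; "dq": joint speeds; "tau": joint torques, N m; "eef_pos": TCP position; "eef_rot": TCP orientation; "wrist_force": force on the tool from outside, world axes, zero at the start; "ft_torque": the same for the moment, N m; "gripper_width": finger opening in mm; "grasp_force": force on a finger pad.
Only numpy, scipy, OpenCV 4.12 (cv2) and the standard library are available. Lean on these libraries where they do the work, as an engineer would, in place of code of your own. Each camera call takes 0.05 s, during which the arm holds its last target. There are 200 camera calls.

## Working session

There is one attempt and no reset: what is moved stays moved. The work goes in short steps, Python scripts to look and compute and a tool call to move; the robot and the scene stay as the last step left them, time stands still between calls to the robot, and variables do not carry over. Pictures are saved under pics/ and viewed, at most 10 in all, crops included, and the job is handed in when it is done.

Besides the shell and the picture viewer there is one more tool, called after "Emit:" in YAML: its name, and indented under it one key for each argument. drive_tool: Moves the arm, as the interface text tells. Its arguments: {"type":"object","properties":{"commands":{"type":"array","items":{"type":"object","properties":{"x":{"type":"number"},"y":{"type":"number"},"z":{"type":"number"},"spin":{"type":"number"},"gripper":{"type":"number"}}}}},"required":["commands"]}

```bash
mkdir -p pics; python3 - <<'E'
from bench import *
import cv2
s=state();print(s['t'],s['eef_pos'],s['eef_rot'],s['gripper_width'])
for n in ("scene","top"):
    cv2.imwrite(f"pics/{n}0.png",snapshot(n)[:,:,::-1]); 
for n in ("scene","top","wrist"): print(n,get_calibration(n))
E
```

```text
0.0 [236.29724479 578.55729385 404.18562537] [-6.05290171e-01 -3.08239413e+00  1.62663231e-03] 94.86308029339098
scene {'fx': 466.06167737797097, 'fy': 466.06167737797097, 'cx': 323.42134637568927, 'cy': 242.41524411167717, 'R': array([[-9.66243141e-01,  2.57631507e-01,  4.46389999e-04],
       [ 1.23107324e-01,  4.63232858e-01, -8.77644521e-01],
       [-2.26315664e-01, -8.47963045e-01, -4.79311897e-01]]), 't': array([ 515.29422856,  -38.82178722, 1276.19387778])}
top {'fx': 604.8332920007382, 'fy': 604.8332920007382, 'cx': 318.6446715272308, 'cy': 230.8675428106937, 'R': array([[-2.82777867e-02, -9.99596639e-01, -2.63175347e-03],
       [-9.96402063e-01,  2.83976530e-02, -7.98530075e-02],
       [ 7.98955335e-02,  3.64218268e-04, -9.96803176e-01]]), 't': array([ 105.35669382,  531.66350959, 1745.38885868])}
wrist {'fx': 371.64829954431775, 'fy': 371.64829954431775, 'cx': 313.80946222819523, 'cy': 240.08293097515627, 'hand_eye': array([[ 7.49471559e-04, -9.55307269e-01, -2.95613700e-01,
         8.35235298e+01],
       [ 9.99999719e-01,  7.14711586e-04,  2.25639661e-04,
        -9.84863165e-01],
       [-4.27667212e-06, -2.95613786e-01,  9.55307537e-01,
         2.02754610e+01],
       [ 0.00000000e+00,  0.00000000e+00,  0.00000000e+00,
         1.00000000e+00]])}
```

View pics/top0.png

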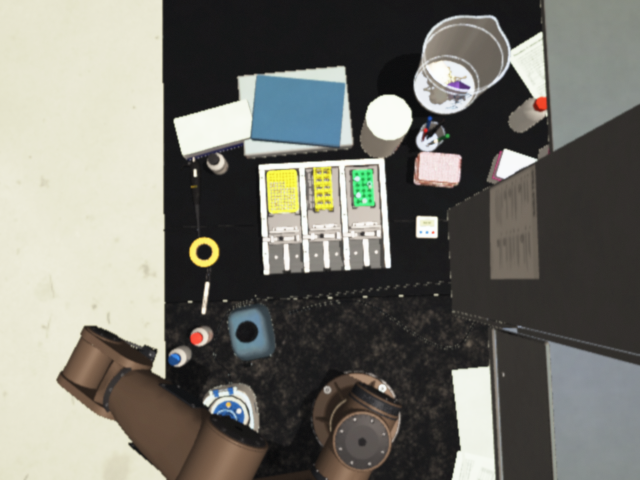

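View pics/scene0.png

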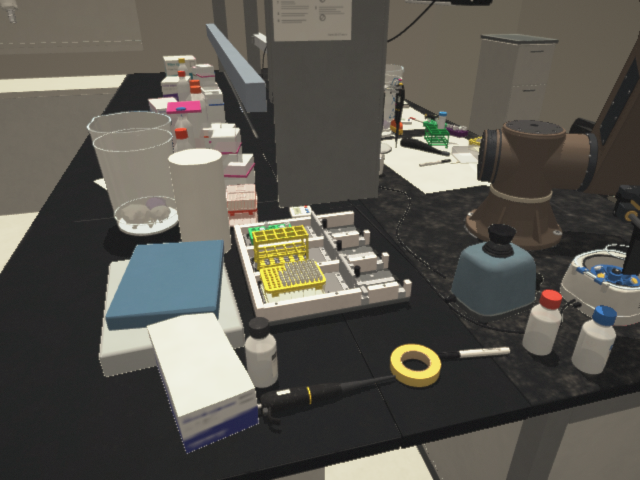

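The top view shows the deck at about px (325,215). The tip rack is the yellow box in the left lane (283,190), with its lip near (283,228). Next I'll zoom in and cast rays.

```bash
cat > h.py <<'E'
from bench import *
import cv2, numpy as np
from scipy.spatial.transform import Rotation as Ro
def ray(n,u,v,h,s=None):
    c=get_calibration(n); 
    if n=='wrist':
        H=c['hand_eye']; a=np.array([(u-c['cx']),(v-c['cy'])])/c['fx']; r=np.hypot(*a)
        d=np.array([*(a/r*np.sin(r)),np.cos(r)]); R=Ro.from_rotvec(s['eef_rot']).as_matrix()
        o=R@H[:3,3]+s['eef_pos']; d=R@H[:3,:3]@d
    else:
        d=c['R'].T@np.array([(u-c['cx'])/c['fx'],(v-c['cy'])/c['fy'],1]); o=-c['R'].T@c['t']
    return o+d*(h-o[2])/d[2]
def proj(X,s):
    c=get_calibration('wrist');H=c['hand_eye'];R=Ro.from_rotvec(s['eef_rot']).as_matrix()
    p=H[:3,:3].T@(R.T@(np.array(X)-s['eef_pos'])-H[:3,3]); t=np.arctan2(np.hypot(p[0],p[1]),p[2]); k=t*c['fx']/np.hypot(p[0],p[1])
    return c['cx']+k*p[0],c['cy']+k*p[1]
E
python3 - <<'E'
from h import *
for p in [(260,165),(384,159),(264,273),(390,267)]: print(p,ray('top',*p,52))
im=cv2.imread('pics/top0.png')[150:285,250:400]
cv2.imwrite('pics/top0z.png',cv2.resize(im,None,fx=4.4,fy=4.4,interpolation=cv2.INTER_CUBIC))
s=state();print(Ro.from_rotvec(s['eef_rot']).as_matrix().round(3))
E
```

```text
(260, 165) [728.13765108 254.58925109  52.        ]
(384, 159) [ 735.38486679 -104.95936944   52.        ]
(264, 273) [415.80176789 249.57920863  52.        ]
(390, 267) [ 422.70519838 -110.55495732   52.        ]
[[-0.926  0.378 -0.   ]
 [ 0.378  0.926 -0.001]
 [ 0.    -0.001 -1.   ]]
```

View pics/top0z.png

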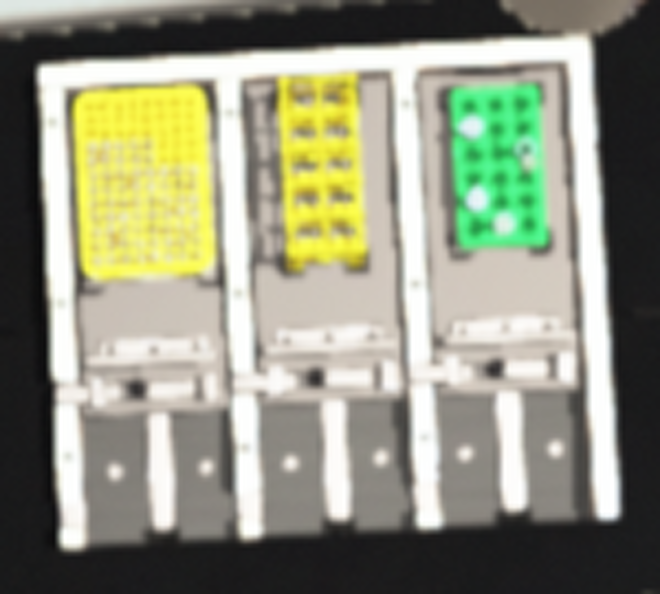

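```bash
python3 - <<'E'
from h import *
k=ray('top',250+137/4.4,150+388/4.4,75);print(k)
s=state();R=Ro.from_rotvec(s['eef_rot']).as_matrix()
t=np.array([k[0]-10,k[1],400])
print(R.T@(t-s['eef_pos'])/500)
E
```

```text
[512.41057856 196.89501468  75.        ]
[-0.7813635  -0.50535557  0.00883971]
```

Emit:
drive_tool:
  commands:
    - {"x": -0.07, "y": -0.045, "z": 0, "spin": -0.2, "gripper": 0}
    - {"x": -0.14, "y": -0.09, "z": 0, "spin": -0.4, "gripper": 0}
    - {"x": -0.21, "y": -0.135, "z": 0, "spin": -0.6, "gripper": 0}
    - {"x": -0.28, "y": -0.18, "z": 0, "spin": -0.81, "gripper": 0}
    - {"x": -0.35, "y": -0.225, "z": 0, "spin": -0.81, "gripper": 0}
    - {"x": -0.42, "y": -0.27, "z": 0, "spin": -0.81, "gripper": 0}
    - {"x": -0.49, "y": -0.315, "z": 0, "spin": -0.81, "gripper": 0}
    - {"x": -0.56, "y": -0.36, "z": 0, "spin": -0.81, "gripper": 0}
    - {"x": -0.63, "y": -0.405, "z": 0, "spin": -0.81, "gripper": 0}
    - {"x": -0.7, "y": -0.45, "z": 0, "spin": -0.81, "gripper": 0}

```text
t: 0.93
eef_pos: [476.0, 236.0, 404.7]
eef_rot: [0.027, -3.141, -0.0]
wrist_force: [0.3, 0.5, 0.2]
gripper_width: 33.5
grasp_force: 0.0
```

```bash
python3 - <<'E'
from h import *
s=state();print(s['t'],s['eef_pos'],s['gripper_width'],Ro.from_rotvec(s['eef_rot']).as_matrix().round(3))
im=snapshot('wrist')[:,:,::-1];cv2.imwrite('pics/w1.png',im)
for X in [(512,197,75),(532,197,78)]: print(proj(X,s))
E
```

```text
0.9333 [476.00820826 236.04105142 404.69725778] 33.484313706223055 [[-1.    -0.017 -0.   ]
 [-0.017  1.     0.   ]
 [ 0.     0.    -1.   ]]
(np.float64(270.595689252653), np.float64(265.16582165471027))
(np.float64(270.7564568056618), np.float64(286.87716166902453))
```

View pics/w1.png

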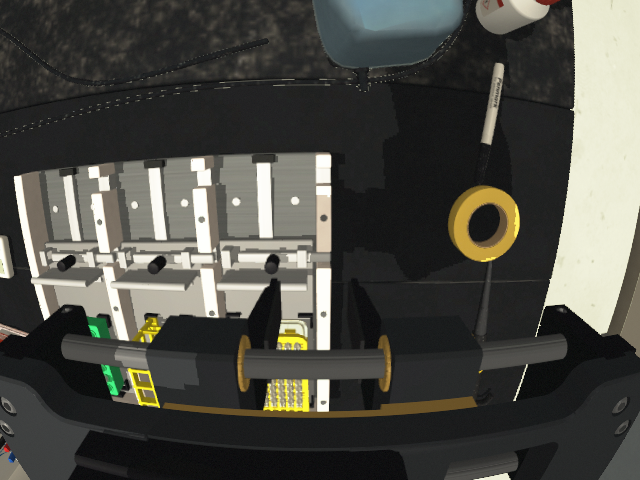

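The knob in the tip lane is at about (272,264), which matches the prediction of (270.6,265). I'll zoom in for the knob's top and the lip's edge.

```bash
python3 - <<'E'
import cv2
im=cv2.imread('pics/w1.png')[235:300,210:340]
cv2.imwrite('pics/w1z.png',cv2.resize(im,None,fx=6,fy=6,interpolation=cv2.INTER_CUBIC))
E
```

```text
(no output)
```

View pics/w1z.png

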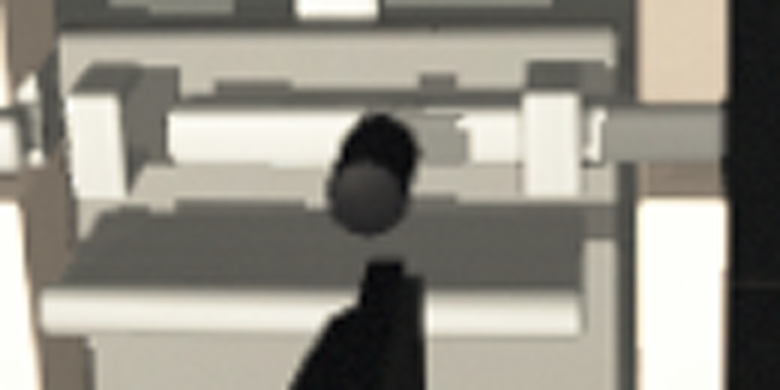

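```bash
python3 - <<'E'
from h import *
s=state()
f=lambda u,v,h: ray('wrist',210+(u+.5)/6-.5,235+(v+.5)/6-.5,h,s).round(1)
print('knob',f(369,198,75))
print('lip',f(42,290,78),f(582,290,78),f(42,333,78),f(582,333,78))
print('fence top front edges',f(637,100,52),f(727,100,52))
E
```

```text
knob [518.2 192.4  75. ]
lip [533.5 141.4  78. ] [531.2 224.5  78. ] [540.8 140.8  78. ] [538.4 224.5  78. ]
fence top front edges [509.9 232.5  52. ] [509.7 246.7  52. ]
```

Emit:
drive_tool:
  commands:
    - {"x": -0.077, "y": -0.035, "z": 0.03, "spin": 0, "gripper": 0}
    - {"x": -0.077, "y": -0.035, "z": 0.09, "spin": 0, "gripper": 0}
    - {"x": -0.077, "y": -0.035, "z": 0.15, "spin": 0, "gripper": 0}
    - {"x": -0.077, "y": -0.035, "z": 0.21, "spin": 0, "gripper": 0}
    - {"x": -0.077, "y": -0.035, "z": 0.26, "spin": 0, "gripper": 0}
    - {"x": -0.077, "y": -0.035, "z": 0.29, "spin": 0, "gripper": 0}
    - {"x": -0.077, "y": -0.035, "z": 0.312, "spin": 0, "gripper": 0}
    - {"x": -0.077, "y": -0.035, "z": 0.312, "spin": 0, "gripper": 0}

```text
t: 1.65
eef_pos: [513.8, 221.1, 246.7]
eef_rot: [0.027, -3.138, 0.001]
wrist_force: [0.6, -0.1, -0.5]
gripper_width: 0.6
grasp_force: 0.0
```

```bash
python3 - <<'E'
from h import *
s=state();print(s['t'],s['eef_pos'],s['gripper_width'],s['wrist_force'])
im=snapshot('wrist')[:,:,::-1];cv2.imwrite('pics/w2.png',cv2.resize(im[200:420,180:460],None,fx=2.7,fy=2.7,interpolation=cv2.INTER_CUBIC))
E
```

```text
1.65 [513.78999423 221.06673715 246.71976016] 0.5847693477126448 [ 0.63130617 -0.11168489 -0.4738442 ]
```

View pics/w2.png

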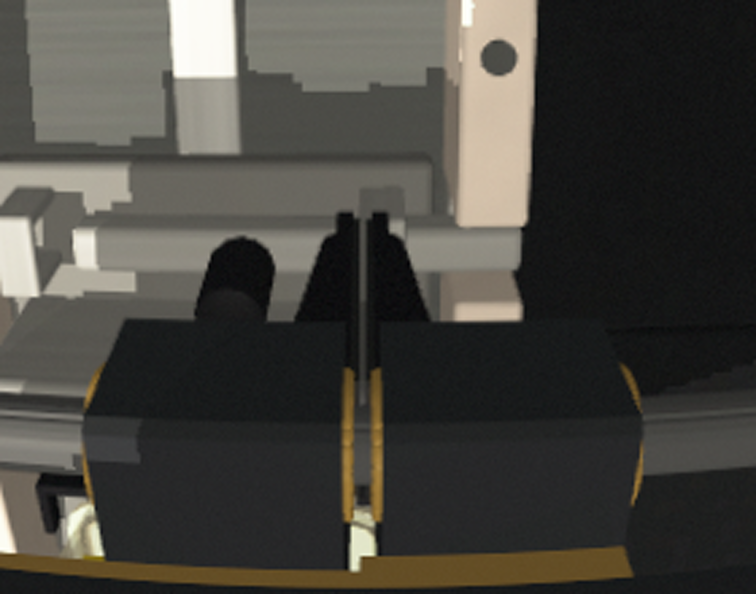

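The fingertip stands left of and slightly in front of the knob, with clearance on both sides. Now I'll push it to the right.

Emit:
drive_tool:
  commands:
    - {"y": -0.012, "gripper": 0}
    - {"y": -0.02, "gripper": 0}
    - {"y": -0.028, "gripper": 0}
    - {"y": -0.036, "gripper": 0}
    - {"y": -0.042, "gripper": 0}
    - {"y": -0.048, "gripper": 0}
    - {"y": -0.054, "gripper": 0}
    - {"y": -0.058, "gripper": 0}

```text
invalid input
```

Emit:
drive_tool:
  commands:
    - {"x": 0, "y": -0.012, "z": 0, "spin": 0, "gripper": 0}
    - {"x": 0, "y": -0.02, "z": 0, "spin": 0, "gripper": 0}
    - {"x": 0, "y": -0.028, "z": 0, "spin": 0, "gripper": 0}
    - {"x": 0, "y": -0.036, "z": 0, "spin": 0, "gripper": 0}
    - {"x": 0, "y": -0.042, "z": 0, "spin": 0, "gripper": 0}
    - {"x": 0, "y": -0.048, "z": 0, "spin": 0, "gripper": 0}
    - {"x": 0, "y": -0.054, "z": 0, "spin": 0, "gripper": 0}
    - {"x": 0, "y": -0.056, "z": 0, "spin": 0, "gripper": 0}

```text
t: 2.37
eef_pos: [514.6, 192.7, 248.9]
eef_rot: [-0.027, 3.141, 0.0]
wrist_force: [0.1, 1.1, 1.7]
gripper_width: 0.2
grasp_force: 0.7
```

Emit:
drive_tool:
  commands:
    - {"x": 0, "y": -0.004, "z": 0, "spin": 0, "gripper": 0}
    - {"x": 0, "y": -0.008, "z": 0, "spin": 0, "gripper": 0}
    - {"x": 0, "y": -0.01, "z": 0, "spin": 0, "gripper": 0}
    - {"x": 0, "y": -0.01, "z": 0, "spin": 0, "gripper": 0}

```text
t: 2.7
eef_pos: [514.5, 189.9, 249.1]
eef_rot: [-0.026, 3.14, 0.005]
wrist_force: [-1.6, 23.7, 2.4]
gripper_width: 0.3
grasp_force: 11.5
```

Emit:
drive_tool:
  commands:
    - {"x": 0, "y": 0.014, "z": 0, "spin": 0, "gripper": 0}
    - {"x": 0, "y": 0.014, "z": -0.03, "spin": 0, "gripper": 0}
    - {"x": 0, "y": 0.014, "z": -0.08, "spin": 0, "gripper": 0}
    - {"x": 0, "y": 0.0, "z": -0.09, "spin": 0, "gripper": 0}
    - {"x": -0.05, "y": -0.008, "z": -0.09, "spin": 0, "gripper": 0}
    - {"x": -0.088, "y": -0.008, "z": -0.09, "spin": 0, "gripper": 0}
    - {"x": -0.088, "y": -0.008, "z": -0.09, "spin": 0, "gripper": 0}
    - {"x": -0.088, "y": -0.008, "z": -0.09, "spin": 0, "gripper": 0}

```text
t: 3.37
eef_pos: [558.8, 184.4, 293.0]
eef_rot: [0.026, -3.141, 0.0]
wrist_force: [-0.1, 0.2, -0.7]
gripper_width: 0.4
grasp_force: 0.0
```

```bash
python3 - <<'E'
from h import *
s=state();print(s['t'],s['eef_pos'],s['wrist_force'])
im=snapshot('wrist')[:,:,::-1];cv2.imwrite('pics/w3.png',cv2.resize(im[150:420,160:480],None,fx=2.2,fy=2.2,interpolation=cv2.INTER_CUBIC))
E
```

```text
3.3667 [558.77568974 184.36275988 292.95701162] [-0.11645262  0.20734599 -0.68889152]
```

View pics/w3.png

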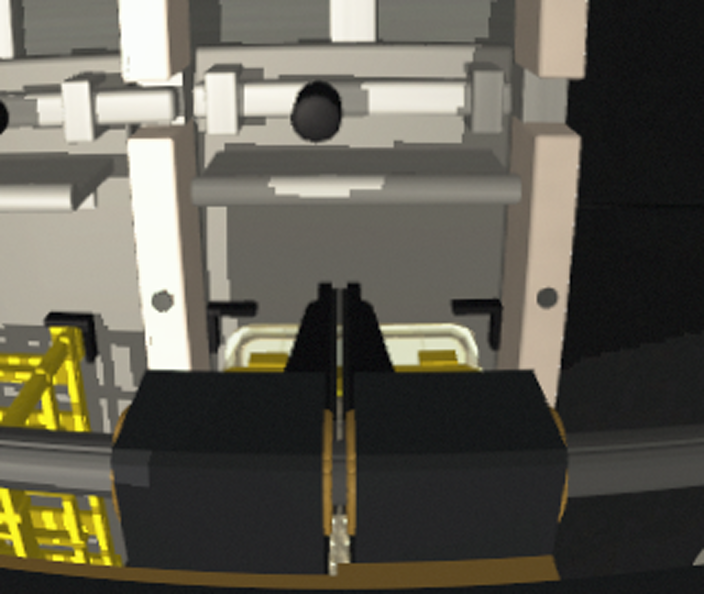

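The bolt is withdrawn (knob at (317,118)). The fingertip is over the free pocket between the lip (row 202) and the rack, so I'll lower it.

Emit:
drive_tool:
  commands:
    - {"x": 0, "y": 0, "z": 0.05, "spin": 0, "gripper": 0}
    - {"x": 0, "y": 0, "z": 0.09, "spin": 0, "gripper": 0}
    - {"x": 0, "y": 0, "z": 0.106, "spin": 0, "gripper": 0}
    - {"x": 0, "y": 0, "z": 0.106, "spin": 0, "gripper": 0}
    - {"x": 0.01, "y": 0, "z": 0.106, "spin": 0, "gripper": 0}
    - {"x": 0.018, "y": 0, "z": 0.106, "spin": 0, "gripper": 0}
    - {"x": 0.026, "y": 0, "z": 0.106, "spin": 0, "gripper": 0}
    - {"x": 0.034, "y": 0, "z": 0.106, "spin": 0, "gripper": 0}

```text
t: 4.08
eef_pos: [541.4, 184.6, 241.7]
eef_rot: [-0.027, 3.139, 0.001]
wrist_force: [2.2, 0.0, 1.5]
gripper_width: 0.7
grasp_force: 1.1
```

Emit:
drive_tool:
  commands:
    - {"x": 0.012, "y": 0, "z": 0, "spin": 0, "gripper": 0}
    - {"x": 0.024, "y": 0, "z": 0, "spin": 0, "gripper": 0}
    - {"x": 0.036, "y": 0, "z": 0, "spin": 0, "gripper": 0}
    - {"x": 0.048, "y": 0, "z": 0, "spin": 0, "gripper": 0}
    - {"x": 0.06, "y": 0, "z": 0, "spin": 0, "gripper": 0}
    - {"x": 0.072, "y": 0, "z": 0, "spin": 0, "gripper": 0}
    - {"x": 0.084, "y": 0, "z": 0, "spin": 0, "gripper": 0}
    - {"x": 0.096, "y": 0, "z": 0, "spin": 0, "gripper": 0}
    - {"x": 0.108, "y": 0, "z": 0, "spin": 0, "gripper": 0}
    - {"x": 0.116, "y": 0, "z": 0, "spin": 0, "gripper": 0}

```text
t: 4.92
eef_pos: [482.9, 183.6, 240.6]
eef_rot: [0.027, -3.141, 0.0]
wrist_force: [2.6, -2.2, 1.4]
gripper_width: 0.5
grasp_force: 1.1
```

Emit:
drive_tool:
  commands:
    - {"x": 0.006, "y": 0, "z": 0, "spin": 0, "gripper": 0}
    - {"x": 0.012, "y": 0, "z": 0, "spin": 0, "gripper": 0}
    - {"x": 0.018, "y": 0, "z": 0, "spin": 0, "gripper": 0}
    - {"x": 0.018, "y": 0, "z": 0, "spin": 0, "gripper": 0}

```text
t: 5.25
eef_pos: [474.1, 183.4, 240.6]
eef_rot: [0.027, -3.14, 0.0]
wrist_force: [-0.6, -0.7, -0.1]
gripper_width: 0.3
grasp_force: 0.0
```

Still no stop reached, so I'll go on.

Emit:
drive_tool:
  commands:
    - {"x": 0.006, "y": 0, "z": 0, "spin": 0, "gripper": 0}
    - {"x": 0.01, "y": 0, "z": 0, "spin": 0, "gripper": 0}
    - {"x": 0.014, "y": 0, "z": 0, "spin": 0, "gripper": 0}
    - {"x": 0.018, "y": 0, "z": 0, "spin": 0, "gripper": 0}
    - {"x": 0.018, "y": 0, "z": 0, "spin": 0, "gripper": 0}

```text
t: 5.67
eef_pos: [468.6, 183.2, 241.0]
eef_rot: [-0.027, 3.131, 0.003]
wrist_force: [23.7, -5.8, -16.9]
gripper_width: 0.5
grasp_force: 11.7
```

Emit:
drive_tool:
  commands:
    - {"x": 0.008, "y": 0, "z": 0, "spin": 0, "gripper": 0}
    - {"x": -0.004, "y": 0, "z": 0, "spin": 0, "gripper": 0}
    - {"x": -0.004, "y": 0, "z": -0.03, "spin": 0, "gripper": 0}
    - {"x": -0.004, "y": 0, "z": -0.09, "spin": 0, "gripper": 0}
    - {"x": -0.004, "y": 0, "z": -0.11, "spin": 0, "gripper": 0}
    - {"x": -0.004, "y": 0, "z": -0.11, "spin": 0, "gripper": 0}

```text
t: 6.17
eef_pos: [467.6, 183.4, 297.4]
eef_rot: [-0.027, 3.139, 0.001]
wrist_force: [0.2, -0.3, 0.2]
gripper_width: 0.4
grasp_force: 0.0
```

```bash
python3 - <<'E'
from h import *
s=state();print(s['t'],s['eef_pos'],s['wrist_force'])
im=snapshot('wrist')[:,:,::-1];cv2.imwrite('pics/w4.png',cv2.resize(im[150:420,160:480],None,fx=2.2,fy=2.2,interpolation=cv2.INTER_CUBIC))
for X in [(438,171,75),(459,182,78)]: 
  p=np.array(proj(X,s)); print((p-[160,150])*2.2)
E
```

```text
6.1667 [467.56718623 183.40214537 297.43934996] [ 0.24743535 -0.28448798  0.223744  ]
[295.26524055 164.59478232]
[336.82063962 246.36544241]
```

View pics/w4.png

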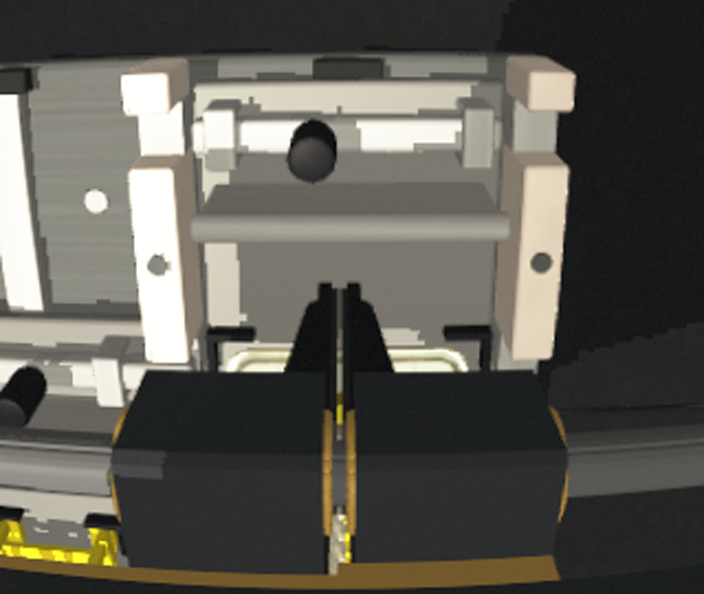

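The carrier is out with its bolt in line with the front notch. The knob at (312,158) works out to about (436,175.6). I'll go to the right of it and lower.

Emit:
drive_tool:
  commands:
    - {"x": 0.03, "y": -0.064, "z": 0, "spin": 0, "gripper": 0}
    - {"x": 0.068, "y": -0.064, "z": 0, "spin": 0, "gripper": 0}
    - {"x": 0.068, "y": -0.064, "z": 0, "spin": 0, "gripper": 0}
    - {"x": 0.068, "y": -0.064, "z": 0.04, "spin": 0, "gripper": 0}
    - {"x": 0.068, "y": -0.064, "z": 0.08, "spin": 0, "gripper": 0}
    - {"x": 0.068, "y": -0.064, "z": 0.099, "spin": 0, "gripper": 0}
    - {"x": 0.068, "y": -0.064, "z": 0.099, "spin": 0, "gripper": 0}
    - {"x": 0.068, "y": -0.064, "z": 0.099, "spin": 0, "gripper": 0}

```text
t: 6.88
eef_pos: [434.2, 151.0, 245.3]
eef_rot: [0.027, -3.139, 0.0]
wrist_force: [0.5, 0.1, 0.1]
gripper_width: 0.6
grasp_force: 0.0
```

Emit:
drive_tool:
  commands:
    - {"x": 0, "y": 0.01, "z": 0, "spin": 0, "gripper": 0}
    - {"x": 0, "y": 0.018, "z": 0, "spin": 0, "gripper": 0}
    - {"x": 0, "y": 0.026, "z": 0, "spin": 0, "gripper": 0}
    - {"x": 0, "y": 0.034, "z": 0, "spin": 0, "gripper": 0}
    - {"x": 0, "y": 0.042, "z": 0, "spin": 0, "gripper": 0}
    - {"x": 0, "y": 0.048, "z": 0, "spin": 0, "gripper": 0}
    - {"x": 0, "y": 0.054, "z": 0, "spin": 0, "gripper": 0}
    - {"x": 0, "y": 0.058, "z": 0, "spin": 0, "gripper": 0}
    - {"x": 0, "y": 0.058, "z": 0, "spin": 0, "gripper": 0}

```text
t: 7.63
eef_pos: [433.7, 180.1, 246.3]
eef_rot: [-0.028, 3.141, 0.0]
wrist_force: [-0.9, 0.4, -0.9]
gripper_width: 0.3
grasp_force: 0.0
```

Emit:
drive_tool:
  commands:
    - {"x": 0, "y": 0.004, "z": 0, "spin": 0, "gripper": 0}
    - {"x": 0, "y": 0.008, "z": 0, "spin": 0, "gripper": 0}
    - {"x": 0, "y": 0.01, "z": 0, "spin": 0, "gripper": 0}
    - {"x": 0, "y": 0.012, "z": 0, "spin": 0, "gripper": 0}
    - {"x": 0, "y": 0.012, "z": 0, "spin": 0, "gripper": 0}

```text
t: 8.05
eef_pos: [433.8, 183.9, 246.1]
eef_rot: [0.028, -3.14, 0.005]
wrist_force: [5.1, -32.3, 3.5]
gripper_width: 0.6
grasp_force: 16.3
```

The force is hard at 183.9, where I expected the end of travel at 182.6, so the bolt is fully across. Now I'll back off and rise.

Emit:
drive_tool:
  commands:
    - {"x": 0, "y": -0.014, "z": 0, "spin": 0, "gripper": 0}
    - {"x": 0, "y": -0.014, "z": 0, "spin": 0, "gripper": 0}
    - {"x": 0, "y": -0.014, "z": -0.06, "spin": 0, "gripper": 0}
    - {"x": 0, "y": -0.014, "z": -0.14, "spin": 0, "gripper": 0}
    - {"x": 0, "y": -0.014, "z": -0.2, "spin": 0, "gripper": 0}
    - {"x": 0, "y": -0.014, "z": -0.2, "spin": 0, "gripper": 0}
    - {"x": 0, "y": -0.014, "z": -0.2, "spin": 0, "gripper": 0}

```text
t: 8.63
eef_pos: [433.6, 179.0, 347.5]
eef_rot: [-0.027, 3.138, 0.002]
wrist_force: [1.1, 0.2, -0.7]
gripper_width: 0.1
grasp_force: 0.0
```

```bash
python3 - <<'E'
from h import *
s=state();print(s['t'],s['eef_pos'],s['wrist_force'])
im=snapshot('wrist')[:,:,::-1];cv2.imwrite('pics/w5.png',cv2.resize(im[180:460,130:450],None,fx=2.1,fy=2.1,interpolation=cv2.INTER_CUBIC))
E
```

```text
8.6333 [433.60499258 178.98799159 347.50687132] [ 1.07069899  0.17833537 -0.6867661 ]
```

View pics/w5.png

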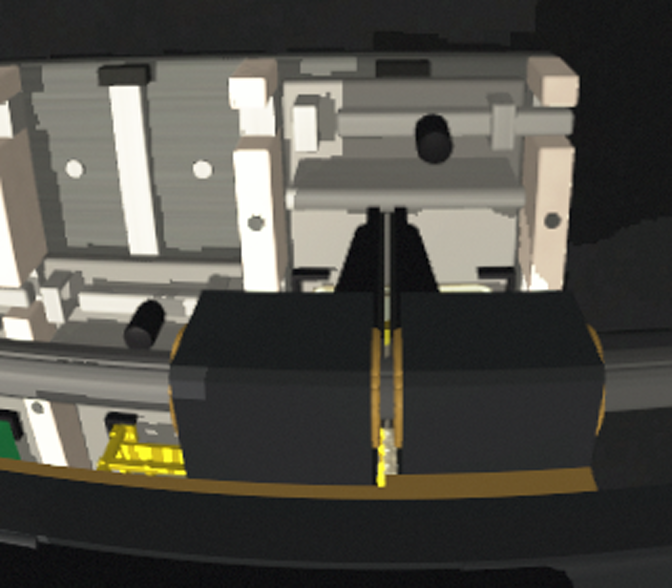

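The bolt tip passes through the front notch to the fence's outer edge (572,122), with the knob at the left (433,140). The gripper is clear.

```bash
python3 -c "
from bench import *
print(finish_job())"
```

```text
the job is handed in; nothing more can be done
None
```

I unlocked the tip carrier, drew it out to its stop and bolted it in the front notch; I saw no sign that the other carriers, the racks or the things round the deck moved, and I handed the job in at about 8.7 s (no verdict was returned).

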